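Reseat the grinder's upper burr carrier

ROBOT

A 6-joint arm with a two-finger parallel gripper is mounted at the origin on a cart in front of the work surface, level with it; the furniture and walls round the work are solid. World frame = base frame: x ahead of the robot, y to its left, z up, the work surface at z = 0. Lengths are in m, angles in rad, forces in N, time in s.
With the tool pointing down it reaches from about 0.275 to 0.875 m from the base axis. Payload 12.5 kg.
Tool frame: the origin (TCP) lies at the centre of the arm's flange, where the gripper is bolted on; the fingertips stand 173 mm ahead of it and the grasp point (between the pads) lies 155 mm ahead of it; z points along the fingers, y is the line along which they close (so a half turn about z gives the same grasp; the last joint's range is limited). The gripper opens to 85 mm and grips with 20 to 120 N. Pads are 22 mm wide; open, the fingers measure 114 mm over their backs; the gripper's body (76 mm by 85 mm) begins 54 mm behind the grasp point. The pads swing forward as they close: fully open they stand 13 mm farther back than shut.
Start: joints at [1.206, 0.351, 1.652, -0, 1.139, -0.085], TCP at [0.152, 0.529, 0.405] pointing down, gripper open.
Joint ranges: [-2.75, 2.75], [-0.79, 2.1], [0.01, 2.65], [-1.57, 4.71], [0.07, 3.14], [-2.87, 2.87]. Speed limits (rad/s): [2.22, 2.22, 2.79, 3.14, 3.14, 3.14].

INTERFACE

Orientations are given as [roll, pitch, yaw] about the fixed x, y, z axes, in that order (R = Rz(yaw) Ry(pitch) Rx(roll)).
In Python, from rig import sense, camera, job_done gives the robot as it stands.
- The arm moves only by the tool step_arm, never from a script. Its argument "plan" is a list of rows, each a list of 7 numbers: the shift along the world's x, y, z in m, then the turn, a rotation vector about the world's x, y, z in degrees, then the opening, from 0 (shut) to 1 (fully open). A call has exactly 8 rows; each row is the pose to reach, as a shift and turn from the pose commanded when the call began; what a row does not reach only later rows make up. A row lasts 1/12 s, in which the tool goes at most 41.7 mm and 7.16 degrees, less where a joint would pass 70% of its speed; a pose out of reach is approached as far as the arm can. A call with a gripper value outside its range is refused whole. The fingers move at their own pace and stop on an object; "newtons" is the grip in N (left out, the last holds). Time passes only in rows, so rows that repeat a pose let the fingers close, or fill a call up. It gives the time, the measured TCP pose, the force, the opening and the grip force at its end, in the units of the state.
- sense(): the state, without advancing time (a new reading comes with each control period).
- camera(name): name is "scene" or "top" or "wrist"; returns a dict with "img" (420x560x3 uint8, blue, green, red), "range_z" (420x560 float32, m along the optical axis (not along the pixel's ray), 0 where there is no reading), "fovy" (degrees; the focal length in pixels is half the picture's height over the tangent of half this angle, whatever the lens; pixels are square), "cx", "cy" (the principal point, pixels), "k1" (the pictures are not rectified: a ray, as slopes to the right and down, at radius r is drawn at 1 + k1 r^2 times it, then the intrinsics apply), "origin" and "attitude" of the camera in the world; the wrist camera has in their place "mount" (4x4, takes a point from camera to tool coordinates, whose origin is the TCP and whose axes are the flange's). Camera axes: x right, y down, z forward; pixel columns grow to the right and rows downward; lengths in m; the calibration is good to about 2 mm. A picture is of the moment at which its call begins: read the wrist's pose just before it.
- job_done(): hands the job in; it is judged then, once.
The state is a dict: "clock": time; "qpos": joint angles; "qd": joint speeds; "joint_torque": joint torques, N m; "tcp_pos": TCP position; "eef_rot": TCP orientation; "wrist_force": force on the tool from outside, world axes, zero at the start; "torque": the same for the moment, N m; "width": finger opening in m; "gripper_force": force on a finger pad.
Only numpy, scipy, OpenCV 4.12 (cv2) and the standard library are available. Lean on these libraries where they do the work, as an engineer would, in place of code of your own. Each camera call takes 0.05 s, during which the arm holds its last target. There are 200 camera calls.

TASK

The coffee grinder has been brushed out and its round black upper burr carrier lies loose on the spring balls of the burr well, its notch turned away from the locating pin. With a fingertip against the side of the carrier's bar, push it round until the notch stands over the pin at the orange index line, then press down on the middle of the bar until the carrier snaps fully home, flush on the collar. Only push and press it, without pinching, lifting or forcing it, leave the mug, hopper, spice jar and brush where they are, and finish with the hand clear.

Things in the scene. Friction and masses are not known exactly. Their poses are not given: they have to be found in the camera images.
- grinder: coffee grinder, fixed: an upright cream cylinder 124 mm across, 119 mm high, with an aluminium collar ring on top (118 mm across, flat top 145 mm above the origin) round an open well 82 mm across. Origin: centre of its underside, on its vertical axis; z up; its front (dark grounds bin, button, orange index line) is its own -x. Turned up to 0.6 rad
- pin_tip (a point): top of the steel locating pin, 6 mm across with a round top, which stands 7 mm up from the collar's top at the grinder's front, 48.5 mm from the axis, just inside the orange index line on the collar. At the start the carrier's flange is 3 mm above this point and hides most of the pin from above
- carrier: upper burr carrier, a loose black disc, 0.25 kg, on the grinder's axis within 1 mm. Origin: centre of its flange's underside; z up. Flange 100 mm across, 5 mm thick; below it a round skirt hangs in the well on four spring balls. Origin above the grinder's origin: 155 mm at the start (turns freely), 145 mm when home (flange flat on the collar, pin in the notch, held by the balls)
- notch (a point): middle of the flange's only notch, on the flange's top, 48.5 mm from the carrier's axis along its own +x, 5 mm above its origin; 11 mm wide, 10 mm deep, open at the rim, an orange line on the flange just inside it. Starts 0.74 to 3.14 rad from the pin, either way round. Must come over the pin within about 0.1 rad before pressing; farther out the flange is pressed on to the pin and stays askew
- bar_top (a point): centre of the top of the straight bar grip across the carrier, on its axis, 19 mm above its origin: press here. Bar 80 mm long along the carrier's y, 13 mm wide, 14 mm above the flange. About 0.5 N on its side, 30 mm out, turns the disc, which has no stops and stays where it is left. Pressing home takes about 8 N straight down over 10 mm; the last few mm snap
- mug: white mug with a teal band, 83 mm across and 94 mm high (117 mm with its handle), standing to the right of the grinder; origin at the centre of its underside. A bystander
- hopper: the grinder's bean hopper, a smoky clear tub with a black lid and knob, 113 mm across and 110 mm high, standing farther right; origin at the centre of its underside. A bystander
- spice_jar: spice jar with an ochre cap, 42 mm across and 96 mm high, standing behind the grinder to the left; origin at the centre of its underside. A bystander
- brush: small cleaning brush with a pale wooden handle, 140 mm long, lying at the left end of the worktop; origin under its middle. A bystander
Not all that is in view belongs to the job. There is more than one size of the carrier; the one meant has the size given above.

How it is judged:
At the end, for the whole second after the job is handed in: The carrier lies flush on the collar (flange underside 145 mm above the grinder's origin, within 1.5 mm, level within 0.03 rad), its notch over the pin within 4 mm, at rest, and mug, hopper, spice jar and brush within 20 mm of where they stood (z of carrier in the frame of grinder between 0.1435 and 0.1465 m and horizontal distance between notch and pin_tip below 0.004 m and angle between carrier's own z axis and vertical below 0.03 rad and linear speed of carrier below 0.01 m/s and distance of each of mug, hopper, spice_jar, brush from where it was at the start of the episode below 0.02 m); the robot touches nothing.
It fails at once if the carrier is lifted or carried (more than 8 mm above where it lay) (z of carrier in the frame of grinder above 0.163 m).
It fails at once if the carrier is pinched or forced (fingers on it with more than 35 N) (contact force between the fingers and carrier above 35 N).
It fails at once if a bystander is moved by more than 20 mm (distance of any of mug, hopper, spice_jar, brush from where it was at the start of the episode above 0.02 m).
It also fails if it takes over 64 s, if anything falls off the work surface, if the arm or the gripper's body presses on something with over 40 N, if the wrist force passes 120 N, or if a joint passes its speed limit or range.

## Working session

There is one attempt and no reset: what is moved stays moved. The work goes in short steps, Python scripts to look and compute and a tool call to move; the robot and the scene stay as the last step left them, time stands still between calls to the robot, and variables do not carry over. Pictures are saved under pics/ and viewed, at most 10 in all, crops included, and the job is handed in when it is done.

Besides the shell and the picture viewer there is one more tool, called after "Emit:" as name([rows], argument=value, ...), one row to a line, values as JSON. step_arm: Moves the arm, as the interface text tells. Its arguments: {"type":"object","properties":{"plan":{"type":"array"},"newtons":{"type":"number"}},"required":["plan"]}

```bash
mkdir -p pics; ls
cat > h.py <<'E'
import numpy as np, cv2
from rig import sense, camera, job_done
from scipy.spatial.transform import Rotation as R
def pose(c, s=None):
    if 'mount' in c:
        T=np.eye(4);T[:3,:3]=R.from_euler('xyz',s['eef_rot']).as_matrix();T[:3,3]=s['tcp_pos'];T=T@np.array(c['mount']);return T[:3,3],T[:3,:3]
    return np.array(c['origin']),np.array(c['attitude'])
def K(c):
    f=210/np.tan(np.radians(c['fovy'])/2);return np.array([[f,0,c['cx']],[0,f,c['cy']],[0,0,1.]])
def rays(c,uv,s=None):
    o,A=pose(c,s);d=np.array([c['k1'],0,0,0,0.])
    p=cv2.undistortPoints(np.array(uv,float).reshape(-1,1,2),K(c),d).reshape(-1,2)
    return o,np.c_[p,np.ones(len(p))]@A.T
def onplane(c,uv,z,s=None):
    o,d=rays(c,uv,s);return o+d*((z-o[2])/d[:,2])[:,None]
E
python3 - <<'E'
from h import *
s=sense();print(s)
for n in ['top','scene']:
    c=camera(n);cv2.imwrite(f'pics/{n}0.png',c['img']);np.save(f'{n}0.npy',c,allow_pickle=True)
    print({k:v for k,v in c.items() if k not in('img','range_z')})
E
```

```text
pics
{'clock': 0.0, 'qpos': array([ 1.20638631e+00,  3.51231211e-01,  1.65246187e+00,  4.27440586e-06,
        1.13911580e+00, -8.45759999e-02]), 'qd': array([-6.83950765e-04,  1.28932446e-05,  2.30442340e-04, -7.09355651e-04,
       -9.69271312e-05,  1.13214824e-03]), 'joint_torque': array([ 8.91746313e-04, -5.06114566e+01, -2.91402984e+01, -7.56592613e-05,
        4.76193032e-03,  1.36506009e-05]), 'tcp_pos': array([0.15181917, 0.52848258, 0.40414669]), 'eef_rot': array([-3.14038111e+00, -1.06606695e-04,  2.86175678e+00]), 'wrist_force': array([ 0.10372029,  0.28054628, -0.2208902 ]), 'torque': array([-0.02682233, -0.01498633, -0.00451547]), 'gripper_force': 0.0, 'width': 0.0852969924854529}
{'fovy': 55.564630494498935, 'cx': 279.9761952887866, 'cy': 209.14182304070172, 'k1': -0.11970696978181909, 'origin': array([ 0.30225242, -0.10394869,  1.19231339]), 'attitude': array([-2.92053437, -0.00611142, -1.4672704 ])}
{'fovy': 50.43849816975853, 'cx': 283.48349213752516, 'cy': 210.85287983651074, 'k1': 0.047397369439108196, 'origin': array([ 0.12548159, -0.84601426,  1.1361396 ]), 'attitude': array([-2.44631085, -0.00369233, -0.47911255])}
```

```bash
sed -i "s/np.array(c\['attitude'\])$/R.from_euler('xyz',c['attitude']).as_matrix()/" h.py; grep attitude h.py
```

```text
return np.array(c['origin']),R.from_euler('xyz',c['attitude']).as_matrix()
```

View pics/top0.png

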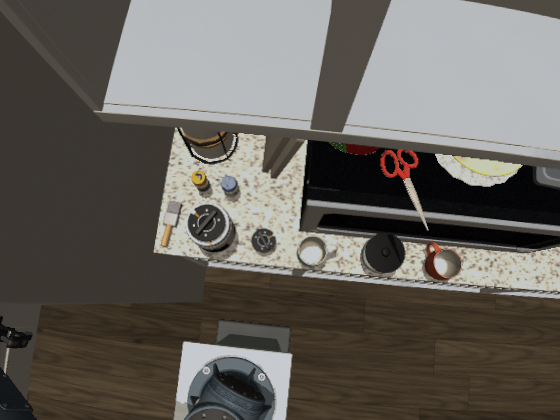

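View pics/scene0.png

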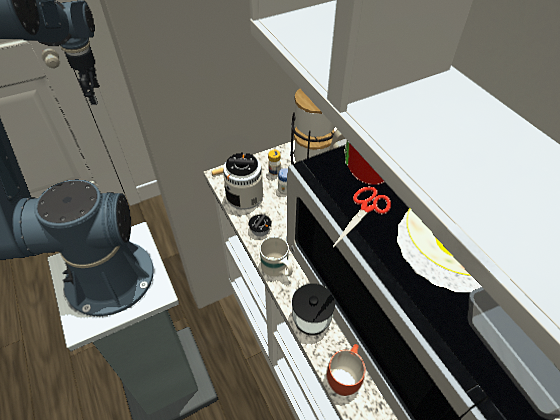

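The top view shows the grinder with the carrier at about (208,225), a smaller decoy carrier at (263,240), mug (313,250), hopper (384,253) and brush (171,222). I'll zoom in on the carrier.

Run:
```python
from h import *
t=np.load('top0.npy',allow_pickle=True).item();s=np.load('scene0.npy',allow_pickle=True).item()
a=cv2.resize(t['img'][185:265,165:265],(800,600)[:1]*0 or (500,400),interpolation=cv2.INTER_CUBIC)
b=cv2.resize(s['img'][145:215,210:280],(300,300),interpolation=cv2.INTER_CUBIC)
o=np.zeros((400,800,3),np.uint8);o[:,:500]=a;o[:300,500:]=b;cv2.imwrite('pics/crop0.png',o)
p=onplane(t,[[208,223],[196,216],[263,240],[200,178],[171,222]],0.16);print(p.round(3))
for c in (t,s):
    hsv=cv2.cvtColor(c['img'],cv2.COLOR_BGR2HSV);m=cv2.inRange(hsv,(5,140,120),(22,255,255))
    n,_,st,ce=cv2.connectedComponentsWithStats(m)
    print([(list(st[i][[0,1,4]]),ce[i].round(1)) for i in range(1,n)])
# range points
v,u=np.mgrid[190:260,170:245];uv=np.c_[u.ravel(),v.ravel()]
o,d=rays(t,uv);P=o+d*t['range_z'][v,u].ravel()[:,None]
for lo,hi in[(.15,.168),(.168,.18)]:
    q=P[(P[:,2]>lo)&(P[:,2]<hi)];print(len(q),q.mean(0),q.min(0),q.max(0))
```

```text
[[ 0.476  0.099  0.16 ]
 [ 0.492  0.134  0.16 ]
 [ 0.447 -0.051  0.16 ]
 [ 0.597  0.139  0.16 ]
 [ 0.469  0.198  0.16 ]]
[([np.int32(191), np.int32(171), np.int32(39)], array([196., 175.])), ([np.int32(197), np.int32(177), np.int32(1)], array([197., 177.])), ([np.int32(195), np.int32(213), np.int32(9)], array([196.7, 214.7])), ([np.int32(269), np.int32(236), np.int32(4)], array([270. , 236.2])), ([np.int32(210), np.int32(243), np.int32(3)], array([210.3, 244. ])), ([np.int32(432), np.int32(242), np.int32(48)], array([436.2, 247.7])), ([np.int32(430), np.int32(252), np.int32(2)], array([430.5, 252. ])), ([np.int32(435), np.int32(255), np.int32(1)], array([435., 255.])), ([np.int32(433), np.int32(260), np.int32(4)], array([433. , 261.5])), ([np.int32(434), np.int32(266), np.int32(2)], array([434. , 266.5])), ([np.int32(435), np.int32(269), np.int32(1)], array([435., 269.])), ([np.int32(440), np.int32(275), np.int32(1)], array([440., 275.])), ([np.int32(444), np.int32(277), np.int32(1)], array([444., 277.])), ([np.int32(448), np.int32(278), np.int32(2)], array([448.5, 278. ]))]
[([np.in
[... 3248 characters left out ...]
int32(329), np.int32(363), np.int32(7)], array([329., 366.])), ([np.int32(330), np.int32(371), np.int32(6)], array([330.7, 373.5])), ([np.int32(363), np.int32(375), np.int32(3)], array([363., 376.])), ([np.int32(333), np.int32(378), np.int32(4)], array([334.5, 379.5])), ([np.int32(355), np.int32(379), np.int32(10)], array([358.7, 381.7])), ([np.int32(338), np.int32(382), np.int32(5)], array([340. , 383.2])), ([np.int32(344), np.int32(385), np.int32(10)], array([348.5, 385. ]))]
932 [0.47639841 0.10252962 0.15943093] [0.42960072 0.05378949 0.15360989] [0.52603527 0.15343164 0.16799747]
147 [0.47728339 0.10319334 0.17266112] [0.44284475 0.0793802  0.16819984] [0.51052611 0.12963665 0.17844052]
```

View pics/crop0.png

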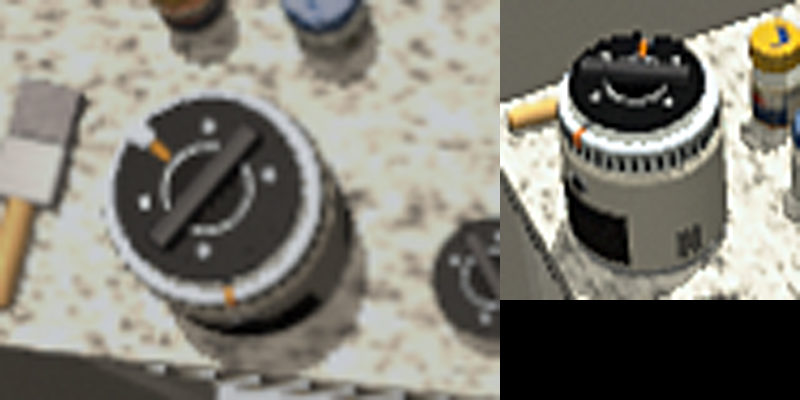

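The crop shows the notch's orange line at upper left of the flange (full image (196.7,214.7)), the index line at the front on the collar (210.3,244), and the bar running lower left to upper right.

Run:
```python
from h import *
t=np.load('top0.npy',allow_pickle=True).item()
g=cv2.cvtColor(t['img'],cv2.COLOR_BGR2GRAY)
v,u=np.mgrid[185:265,165:250]
o,d=rays(t,np.c_[u.ravel(),v.ravel()]);P=o+d*t['range_z'][v,u].ravel()[:,None]
m=np.zeros(g.shape,np.uint8);m[185:265,165:250]=((P[:,2]>.148)&(P[:,2]<.185)).reshape(v.shape)&(g[185:265,165:250]<110)
n,l,st,_=cv2.connectedComponentsWithStats(m);i=1+st[1:,4].argmax();m=(l==i).astype(np.uint8)
cn=max(cv2.findContours(m,0,1)[0],key=len).reshape(-1,2)
h=cv2.convexHull(onplane(t,cn,.16)[:,:2].astype(np.float32)).reshape(-1,2)
c,r=cv2.minEnclosingCircle(h);A=np.c_[2*h,np.ones(len(h))];x=np.linalg.lstsq(A,(h**2).sum(1),rcond=None)[0]
print('circ',c,r,x[:2],np.sqrt(x[2]+x[:2]@x[:2]))
q=P[(P[:,2]>.167)&(P[:,2]<.18)];w=np.linalg.svd(q[:,:2]-q[:,:2].mean(0))[2][0];print('bar dir',np.degrees(np.arctan2(w[1],w[0])),q.mean(0), len(q))
c=x[:2]
for nm,uv,z in(('notch',[[196.7,214.7]],.16),('idx',[[210.3,244]],.145)):
    p=onplane(t,uv,z)[0,:2];e=p-c;print(nm,p,np.hypot(*e),np.degrees(np.arctan2(e[1],e[0])))
col=P[(P[:,2]>.14)&(P[:,2]<.149)];print(np.median(col[:,2]))
# bystanders tall near grinder
for nm,uv,z in(('spice',[[200,176]],.09),('blue',[[229,184]],.08),('small',[[263,239]],.03)):print(nm,onplane(t,uv,z))
print(R.from_euler('xyz',sense()['eef_rot']).as_matrix().round(3))
```

```text
circ (0.47702401876449585, 0.10373930633068085) 0.050471387803554535 [0.47690057 0.10411682] 0.049167530341681635
bar dir 146.68997489399905 [0.47712164 0.10307963 0.17242455] 154
notch [0.49543852 0.13222239] 0.03366866133743674 56.59183934168346
idx [0.4235034  0.08787525] 0.055812597199652356 -163.08205769522527
0.14429265696136762
spice [[0.62308823 0.15592821 0.09      ]]
blue [[0.61056839 0.07019672 0.08      ]]
small [[ 0.46804816 -0.04366616  0.03      ]]
[[-0.961  0.276 -0.   ]
 [ 0.276  0.961 -0.001]
 [ 0.    -0.001 -1.   ]]
```

Run:
```python
from h import *
for n in('top','scene'):
    t=np.load(n+'0.npy',allow_pickle=True).item()
    v,u=np.mgrid[0:420:3,0:560:3];rz=t['range_z'][v,u].ravel()
    o,d=rays(t,np.c_[u.ravel(),v.ravel()]);P=(o+d*rz[:,None])[rz>0]
    for x0 in np.arange(.15,.9,.1):
        for y0 in np.arange(-.1,.6,.1):
            q=P[(abs(P[:,0]-x0-.05)<.05)&(abs(P[:,1]-y0-.05)<.05)]
            if len(q):print(n,'%.2f %.2f'%(x0,y0),q[:,2].max().round(2),q[:,2].min().round(2),end=' | ')
        print()
```

```text
top 0.15 -0.10 -0.0 -0.93 | top 0.15 0.00 -0.0 -0.92 | top 0.15 0.10 -0.0 -0.92 | top 0.15 0.20 0.65 -0.93 | top 0.15 0.30 -0.9 -0.92 | top 0.15 0.40 0.35 -0.92 | top 0.15 0.50 0.34 -0.92 | 
top 0.25 -0.10 -0.9 -0.93 | top 0.25 0.00 -0.9 -0.92 | top 0.25 0.10 -0.9 -0.93 | top 0.25 0.20 0.68 -0.92 | 
top 0.35 -0.10 0.05 -0.92 | top 0.35 0.00 0.16 -0.93 | top 0.35 0.10 0.16 -0.92 | top 0.35 0.20 0.72 -0.93 | 
top 0.45 -0.10 0.05 -0.01 | top 0.45 0.00 0.17 -0.01 | top 0.45 0.10 0.17 -0.0 | top 0.45 0.20 0.76 -0.01 | 
top 0.55 -0.10 0.51 -0.01 | top 0.55 0.00 0.51 -0.01 | top 0.55 0.10 0.51 -0.01 | top 0.55 0.20 0.82 -0.01 | 
top 0.65 -0.10 0.51 -0.01 | top 0.65 0.00 0.51 -0.01 | top 0.65 0.10 0.51 -0.01 | top 0.65 0.20 0.77 -0.01 | 
top 0.75 -0.10 0.51 -0.0 | top 0.75 0.00 0.51 -0.01 | top 0.75 0.10 0.51 0.5 | top 0.75 0.20 0.65 -0.01 | 
top 0.85 -0.10 0.51 0.5 | top 0.85 0.00 0.51 0.5 | top 0.85 0.10 0.51 0.5 | top 0.85 0.20 0.54 0.5 | 
scene 0.15 -0.10 -0.8 -0.92 | scene 0.15 0.00 -0.8 -0.92 | scene 0.15 0.10 -0.8 -0.92 | scene 0.15 0.20 0.63 -0.93 | scene 0.15 0.30 0.61 -0.93 | scene 0.15 0.40 0.59 -0.93 | scene 0.15 0.50 0.55 -0.92 | 
scene 0.25 -0.10 -0.9 -0.93 | scene 0.25 0.00 -0.89 -0.92 | scene 0.25 0.10 -0.9 -0.92 | scene 0.25 0.20 0.63 -0.92 | scene 0.25 0.50 -0.91 -0.92 | 
scene 0.35 -0.10 0.05 -0.93 | scene 0.35 0.00 0.16 -0.92 | scene 0.35 0.10 0.17 -0.92 | scene 0.35 0.20 0.61 -0.93 | scene 0.35 0.30 -0.48 -0.53 | 
scene 0.45 -0.10 0.05 -0.74 | scene 0.45 0.00 0.17 -0.75 | scene 0.45 0.10 0.18 -0.74 | scene 0.45 0.20 0.59 -0.75 | 
scene 0.55 -0.10 0.51 -0.0 | scene 0.55 0.00 0.51 -0.01 | scene 0.55 0.10 0.51 -0.01 | scene 0.55 0.20 0.57 -0.01 | 
scene 0.65 -0.10 0.51 0.29 | scene 0.65 0.00 0.51 0.1 | scene 0.65 0.10 0.51 0.0 | scene 0.65 0.20 0.56 -0.0 | 
scene 0.75 0.00 0.51 0.1 | scene 0.75 0.10 0.51 0.13 | scene 0.75 0.20 0.54 -0.01 | 
scene 0.85 0.20 0.51 0.0 |
```

Run:
```python
from h import *
for n in('top','scene'):
    t=np.load(n+'0.npy',allow_pickle=True).item()
    v,u=np.mgrid[0:420,0:560];rz=t['range_z'].ravel()
    o,d=rays(t,np.c_[u.ravel(),v.ravel()]);P=(o+d*rz[:,None])[rz>0]
    for x0 in np.arange(.0,.6,.05):
        q=P[(abs(P[:,0]-x0-.025)<.025)&(P[:,1]>.15)&(P[:,1]<.7)&(P[:,2]>.2)]
        if len(q):print(n,x0.round(2),len(q),'y',np.percentile(q[:,1],[0,5,50,95,100]).round(3),'z',q[:,2].min().round(2),q[:,2].max().round(2))
    q=P[(P[:,2]>.25)&(P[:,2]<.54)&(P[:,0]>.5)&(P[:,1]<.24)&(P[:,1]>-.1)]
    print('cab',np.percentile(q[:,0],[0,1,5,20]).round(3),np.percentile(q[:,2],[0,1,5,50]).round(3))
```

```text
top 0.05 49 y [0.211 0.211 0.216 0.225 0.226] z 0.63 0.66
top 0.1 1435 y [0.211 0.223 0.26  0.48  0.503] z 0.24 0.69
top 0.15 125 y [0.476 0.482 0.496 0.568 0.571] z 0.24 0.35
top 0.2 354 y [0.286 0.288 0.289 0.291 0.293] z 0.2 0.65
top 0.25 3353 y [0.286 0.287 0.289 0.29  0.292] z 0.2 0.67
top 0.3 3521 y [0.286 0.287 0.289 0.29  0.292] z 0.2 0.68
top 0.35 3720 y [0.285 0.287 0.289 0.29  0.292] z 0.2 0.7
top 0.4 3903 y [0.286 0.287 0.289 0.29  0.291] z 0.2 0.72
top 0.45 4113 y [0.286 0.287 0.289 0.29  0.292] z 0.2 0.74
top 0.5 4339 y [0.286 0.288 0.289 0.29  0.292] z 0.2 0.77
top 0.55 4555 y [0.286 0.288 0.289 0.29  0.292] z 0.2 0.79
cab [0.608 0.61  0.611 0.645] [0.251 0.467 0.492 0.507]
scene 0.0 11 y [0.284 0.285 0.299 0.33  0.33 ] z 0.56 0.59
scene 0.05 399 y [0.15  0.152 0.23  0.399 0.41 ] z 0.5 0.72
scene 0.1 1781 y [0.174 0.231 0.37  0.506 0.535] z 0.25 0.71
scene 0.15 1305 y [0.367 0.384 0.47  0.564 0.595] z 0.25 0.59
scene 0.2 1214 y [0.284 0.289 0.331 0.514 0.542] z 0.2 0.63
scene 0.25 2688 y [0.282 0.287 0.291 0.295 0.298] z 0.2 0.63
scene 0.3 2501 y [0.284 0.287 0.291 0.295 0.299] z 0.2 0.62
scene 0.35 2330 y [0.283 0.287 0.291 0.295 0.299] z 0.2 0.61
scene 0.4 2167 y [0.283 0.287 0.291 0.295 0.301] z 0.2 0.6
scene 0.45 2002 y [0.282 0.287 0.291 0.295 0.299] z 0.2 0.59
scene 0.5 1870 y [0.284 0.287 0.291 0.295 0.299] z 0.2 0.58
scene 0.55 1744 y [0.283 0.287 0.291 0.295 0.299] z 0.2 0.57
cab [0.606 0.608 0.609 0.612] [0.25  0.257 0.279 0.507]
```

Emit:
step_arm([
  [0,-0.033,0,0,0,-6,0],
  [0,-0.066,0,0,0,-12,0],
  [0,-0.1,0,0,0,-18,0],
  [0,-0.133,0,0,0,-24,0],
  [0,-0.166,0,0,0,-30,0],
  [0,-0.2,0,0,0,-36,0],
  [0,-0.235,0,0,0,-42,0],
  [0,-0.27,0,0,0,-48,0],
], newtons=20)

```text
clock: 0.77
tcp_pos: [0.1513, 0.2571, 0.4043]
eef_rot: [-3.141, 0.0, 2.02]
wrist_force: [1.2, -0.3, 0.2]
width: -0.0004
gripper_force: 0.0
```

Emit:
step_arm([
  [0.01,-0.03,0,0,0,-5,0],
  [0.025,-0.06,0,0,0,-10,0],
  [0.045,-0.09,0,0,0,-15,0],
  [0.07,-0.115,0,0,0,-20,0],
  [0.1,-0.13,0,0,0,-25,0],
  [0.13,-0.14,0,0,0,-30,0],
  [0.165,-0.145,0,0,0,-35,0],
  [0.2,-0.145,0,0,0,-40,0],
])

```text
clock: 1.43
tcp_pos: [0.3533, 0.1122, 0.4046]
eef_rot: [3.141, 0.0, 1.32]
wrist_force: [-0.1, -0.5, 0.6]
width: 0.0001
gripper_force: 0.0
```

Emit:
step_arm([
  [0.03,0,0,0,0,-5,0],
  [0.05,0,0,0,0,-10,0],
  [0.07,0,0,0,0,-15,0],
  [0.08,0,0,0,0,-19.4,0],
  [0.085,0,0,0,0,-19.4,0],
  [0.085,0,0,0,0,-19.4,0],
  [0.085,0,0,0,0,-19.4,0],
  [0.085,0,0,0,0,-19.4,0],
])

```text
clock: 2.1
tcp_pos: [0.4362, 0.1137, 0.4047]
eef_rot: [-3.141, 0.0, 0.989]
wrist_force: [0.1, -0.3, -0.3]
width: 0.0001
gripper_force: 0.0
```

Run:
```python
from h import *
s=sense();c=camera('wrist');cv2.imwrite('pics/w1.png',c['img']);np.save('w1.npy',dict(c=c,s=s),allow_pickle=True)
print(s['tcp_pos'],s['eef_rot'],s['qpos'],s['wrist_force'],c['mount'],c['fovy'],c['k1'])
```

```text
[0.43617016 0.11365195 0.40467333] [-3.14127603e+00  2.21064873e-04  9.89338817e-01] [1.51541296e-01 1.68789362e-01 1.89459854e+00 5.39735350e-05
 1.07858798e+00 7.32973325e-01] [ 0.09465933 -0.26933479 -0.3424135 ] [[ 2.80450766e-05 -9.47939664e-01 -3.18449983e-01  8.19947122e-02]
 [ 9.99999999e-01  3.88908747e-05 -2.77001937e-05  5.68905014e-04]
 [ 3.86429108e-05 -3.18449982e-01  9.47939664e-01  2.96196112e-02]
 [ 0.00000000e+00  0.00000000e+00  0.00000000e+00  1.00000000e+00]] 69.49487165627238 -0.06552247447653535
```

View pics/w1.png

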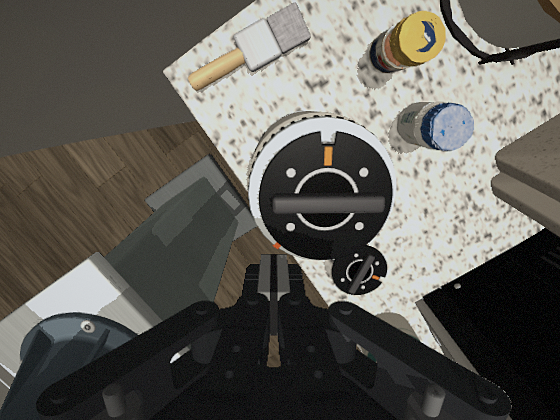

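The wrist view shows the notch slot at (328,135), the orange line at (328,156), the bar from (274,204) to (385,204), and the index line at (277,245) by the fingertip.

```bash
cat > m.py <<'E'
from h import *
def measure(c,s,zf=.16):
    im=c['img'];hsv=cv2.cvtColor(im,cv2.COLOR_BGR2HSV);m=cv2.inRange(hsv,(5,140,100),(22,255,255))
    n,_,st,ce=cv2.connectedComponentsWithStats(m)
    for i in range(1,n):
        if st[i][4]>5:
            for z in (zf,.145):
                p=onplane(c,[ce[i]],z,s)[0];e=p[:2]-[.477,.1035]
                if np.hypot(*e)<.065:print(ce[i].round(1),st[i][4],z,p.round(4),'r %.4f ang %.1f'%(np.hypot(*e),np.degrees(np.arctan2(e[1],e[0]))))
    v,u=np.mgrid[0:420,0:560];rz=c['range_z'].ravel();o,d=rays(c,np.c_[u.ravel(),v.ravel()],s);P=o+d*rz[:,None]
    r=np.hypot(P[:,0]-.477,P[:,1]-.1035)
    b=P[(r<.043)&(P[:,2]>zf+.009)&(P[:,2]<zf+.018)][:,:2];cc,wh,a=cv2.minAreaRect(b.astype(np.float32));w=np.linalg.svd(b-b.mean(0),full_matrices=False)[2][0]
    print('bar',cc,wh,a,'dir',np.degrees(np.arctan2(w[1],w[0])),b.mean(0))
    f=P[(r<.047)&(r>.025)&(abs(P[:,2]-zf)<.006)];print('flange z',np.median(f[:,2]),len(f))
    t=P[(r<.01)&(P[:,2]<zf+.02)&(P[:,2]>zf+.008)];print('bartop',np.median(t[:,2]) if len(t) else None)
E
python3 - <<'E'
from m import *
x=np.load('w1.npy',allow_pickle=True).item();measure(**x)
p=onplane(x['c'],[[274,204],[385,204],[274.5,212.5],[385,212.5],[274,196],[384,195]],.174,x['s']);print(p.round(4),p[2:].mean(0))
print(onplane(x['c'],[[277,245]],.145,x['s']))
E
```

```text
[327.7 155.9] 151 0.16 [0.4959 0.1333 0.16  ] r 0.0353 ang 57.6
[327.7 155.9] 151 0.145 [0.4969 0.1299 0.145 ] r 0.0331 ang 53.0
[276.4 245.4] 31 0.16 [0.4273 0.0948 0.16  ] r 0.0504 ang -170.0
[276.4 245.4] 31 0.145 [0.4235 0.0887 0.145 ] r 0.0555 ang -164.5
bar (0.4787074029445648, 0.1064746230840683) (0.01368003524839878, 0.07983512431383133) 57.329402923583984 dir -32.65746984055728 [0.47864736 0.10780842]
flange z 0.16121772117226912 7544
bartop 0.17487293786968527
[[0.4468 0.128  0.174 ]
 [0.5121 0.0851 0.174 ]
 [0.4437 0.1225 0.174 ]
 [0.5092 0.0794 0.174 ]
 [0.45   0.1328 0.174 ]
 [0.5144 0.0915 0.174 ]] [0.47932944 0.10656879 0.174     ]
[[0.42414252 0.08875451 0.145     ]]
```

Emit:
step_arm([
  [0.01,0.009,0,0,0,0,0],
  [0.02,0.018,0,0,0,0,0],
  [0.031,0.027,0,0,0,0,0],
  [0.031,0.027,-0.02,0,0,0,0],
  [0.031,0.027,-0.04,0,0,0,0],
  [0.031,0.027,-0.054,0,0,0,0],
  [0.031,0.027,-0.065,0,0,0,0],
  [0.031,0.027,-0.065,0,0,0,0],
])

```text
clock: 2.82
tcp_pos: [0.4669, 0.1406, 0.338]
eef_rot: [-3.139, 0.002, 0.988]
wrist_force: [0.2, -0.8, -0.8]
width: -0.0
gripper_force: 0.0
```

Run:
```python
from m import *
s=sense();c=camera('wrist');cv2.imwrite('pics/w2.png',c['img'])
print(s['tcp_pos'],s['eef_rot'],s['wrist_force']);measure(c,s)
```

```text
[0.46693955 0.14056741 0.33800135] [-3.13922334e+00  2.34169352e-03  9.88402495e-01] [ 0.19912729 -0.75782022 -0.7582672 ]
[325.5 247.5] 232 0.16 [0.496  0.1329 0.16  ] r 0.0350 ang 57.2
[325.5 247.5] 232 0.145 [0.4943 0.1252 0.145 ] r 0.0278 ang 51.5
bar (0.4887315630912781, 0.11176891624927521) (0.020210370421409607, 0.07136346399784088) 32.6160888671875 dir -52.3662127715387 [0.49719404 0.10157371]
flange z 0.16124711796046337 5166
bartop 0.17342862174041077
```

View pics/w2.png

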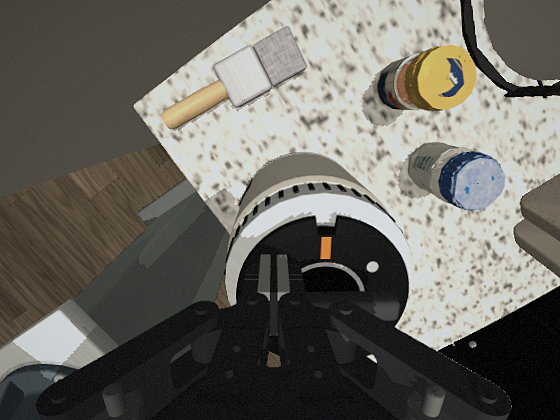

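Run:
```python
import numpy as np
r=.0331;f=lambda t:r*np.array([np.cos(np.radians(114.6+t)),np.sin(np.radians(114.6+t))])
print(((f(np.arange(7,43,7)).T-f(0))+[-.0038,-.0059]).round(4).tolist())
print((f(np.arange(49,99,7)).T-f(42)).round(4).tolist())
print((f(98+np.arange(3.5,29,3.5)).T-f(98)).round(4).tolist())
```

```text
[[-0.0074, -0.0078], [-0.0107, -0.0101], [-0.0137, -0.0128], [-0.0163, -0.0159], [-0.0186, -0.0192], [-0.0204, -0.0229]]
[[-0.0014, -0.0038], [-0.0023, -0.0077], [-0.0027, -0.0118], [-0.0026, -0.0158], [-0.002, -0.0198], [-0.001, -0.0237], [0.0005, -0.0274], [0.0025, -0.031]]
[[0.0011, -0.0017], [0.0024, -0.0033], [0.0037, -0.0048], [0.0051, -0.0062], [0.0067, -0.0076], [0.0082, -0.0088], [0.0099, -0.01], [0.0116, -0.011]]
```

Emit:
step_arm([
  [-0.002,-0.003,0,0,0,0,0],
  [-0.0038,-0.0059,0,0,0,0,0],
  [-0.0074,-0.0078,0,0,0,7,0],
  [-0.0107,-0.0101,0,0,0,14,0],
  [-0.0137,-0.0128,0,0,0,21,0],
  [-0.0163,-0.0159,0,0,0,28,0],
  [-0.0186,-0.0192,0,0,0,35,0],
  [-0.0204,-0.0229,0,0,0,42,0],
])

```text
clock: 3.53
tcp_pos: [0.4473, 0.1174, 0.3406]
eef_rot: [3.14, -0.0, 1.727]
wrist_force: [1.0, 0.0, 0.3]
width: 0.0
gripper_force: 0.5
```

Run:
```python
from m import *
s=sense();print(s['tcp_pos'],s['eef_rot'],s['wrist_force']);measure(camera('top'),s)
```

```text
[0.44725463 0.11744328 0.34063809] [ 3.13971554e+00 -1.91865855e-04  1.72659589e+00] [1.02165124 0.00790534 0.32041178]
[210.4 243.7] 7 0.16 [0.4225 0.0849 0.16  ] r 0.0575 ang -161.1
[210.4 243.7] 7 0.145 [0.4243 0.0876 0.145 ] r 0.0550 ang -163.3
bar (0.4465736746788025, 0.09149865061044693) (0.004874654579907656, 0.017749760299921036) 86.50270080566406 dir -175.14214404627418 [0.44610623 0.09190398]
flange z 0.15910927999069535 300
bartop None
```

Emit:
step_arm([
  [-0.0014,-0.0038,0,0,0,7,0],
  [-0.0023,-0.0077,0,0,0,14,0],
  [-0.0027,-0.0118,0,0,0,21,0],
  [-0.0026,-0.0158,0,0,0,28,0],
  [-0.002,-0.0198,0,0,0,35,0],
  [-0.001,-0.0237,0,0,0,42,0],
  [0.0005,-0.0274,0,0,0,49,0],
  [0.0025,-0.031,0,0,0,56,0],
])

```text
clock: 4.25
tcp_pos: [0.4497, 0.0865, 0.3403]
eef_rot: [3.141, 0.0, 2.7]
wrist_force: [-1.7, 2.0, 1.8]
width: -0.0001
gripper_force: 1.6
```

Emit:
step_arm([
  [0.0011,-0.0017,0,0,0,3.5,0],
  [0.0024,-0.0033,0,0,0,7,0],
  [0.0037,-0.0048,0,0,0,10.5,0],
  [0.0051,-0.0062,0,0,0,14,0],
  [0.0067,-0.0076,0,0,0,17.5,0],
  [0.0082,-0.0088,0,0,0,21,0],
  [0.0099,-0.01,0,0,0,24.5,0],
  [0.0116,-0.011,0,0,0,28,0],
])

```text
clock: 4.92
tcp_pos: [0.4615, 0.0756, 0.3403]
eef_rot: [3.142, 0.001, -3.097]
wrist_force: [-0.6, 1.1, 0.8]
width: 0.0002
gripper_force: 0.4
```

Run:
```python
from m import *
s=sense();print(s['tcp_pos'],s['eef_rot'],s['wrist_force'],s['qpos'][5]);c=camera('wrist');cv2.imwrite('pics/w3.png',c['img']);measure(c,s)
```

```text
[0.46147047 0.07555869 0.34029773] [ 3.14153174e+00  5.80344192e-04 -3.09701325e+00] [-0.62079112  1.06039144  0.7731564 ] -1.5527340173644608
[299.8 189.6] 132 0.16 [0.4199 0.0871 0.16  ] r 0.0594 ang -164.0
[299.8 189.6] 132 0.145 [0.4238 0.0887 0.145 ] r 0.0552 ang -164.4
[329.9 238.5] 222 0.16 [0.4466 0.1055 0.16  ] r 0.0305 ang 176.2
[329.9 238.5] 222 0.145 [0.4532 0.1089 0.145 ] r 0.0244 ang 167.2
[361.5 351. ] 11 0.16 [0.5242 0.1346 0.16  ] r 0.0566 ang 33.4
[370.2 356.2] 18 0.16 [0.5285 0.141  0.16  ] r 0.0637 ang 36.0
bar (0.47010931372642517, 0.10525527596473694) (0.08287918567657471, 0.02242446504533291) 72.00251770019531 dir 74.76536994934057 [0.47223009 0.11704518]
flange z 0.16139921130205492 6240
bartop 0.17405538033676693
```

View pics/w3.png

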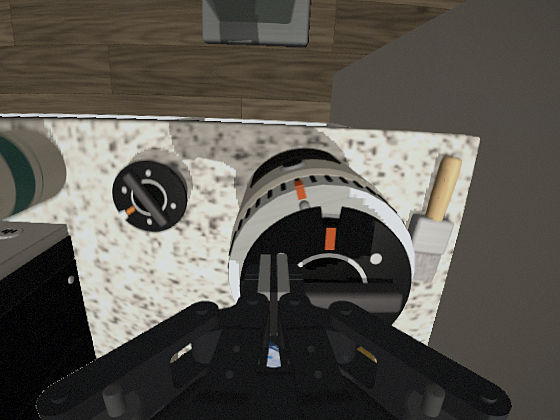

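The notch line (330,238) is now about 15° short of the index line (300,190); the pin shows at (304,206). I'll push a further 14° and back off to measure.

Emit:
step_arm([
  [0.0015,-0.0008,0,0,0,3,0],
  [0.0031,-0.0015,0,0,0,6,0],
  [0.0048,-0.0022,0,0,0,9,0],
  [0.0064,-0.0028,0,0,0,12,0],
  [0.0075,-0.0031,0,0,0,14,0],
  [0.0075,-0.0031,0,0,0,14,0],
  [0.0025,-0.005,0,0,0,14,0],
  [-0.007,-0.008,0,0,0,14,0],
])

```text
clock: 5.63
tcp_pos: [0.4544, 0.0676, 0.3399]
eef_rot: [-3.141, 0.001, -2.855]
wrist_force: [0.1, -0.3, 0.2]
width: 0.0003
gripper_force: 0.0
```

Emit:
step_arm([
  [0,0,0.015,0,0,0,0],
  [0,0,0.035,0,0,0,0],
  [0,0,0.06,0,0,0,0],
  [0.01,-0.005,0.065,0,0,0,0],
  [0.02,-0.005,0.065,0,0,0,0],
  [0.03,-0.005,0.065,0,0,0,0],
  [0.035,-0.005,0.065,0,0,0,0],
  [0.035,-0.005,0.065,0,0,0,0],
])

```text
clock: 6.3
tcp_pos: [0.4902, 0.0627, 0.4036]
eef_rot: [3.141, -0.002, -2.853]
wrist_force: [0.2, 0.1, -0.3]
width: 0.0001
gripper_force: 0.0
```

Run:
```python
from m import *
s=sense();print(s['tcp_pos'],s['eef_rot'],s['wrist_force'],s['qpos'][5]);c=camera('wrist');cv2.imwrite('pics/w4.png',c['img']);measure(c,s)
```

```text
[0.49018547 0.06271753 0.40355858] [ 3.14115565e+00 -1.62242334e-03 -2.85302638e+00] [ 0.2062824   0.09973146 -0.32490423] -1.826350365030431
[332.7 144.6] 68 0.16 [0.4235 0.0861 0.16  ] r 0.0563 ang -162.0
[332.7 144.6] 68 0.145 [0.4243 0.0894 0.145 ] r 0.0546 ang -165.0
[336.8 180.9] 145 0.16 [0.4472 0.0977 0.16  ] r 0.0304 ang -169.1
[336.8 180.9] 145 0.145 [0.4496 0.1018 0.145 ] r 0.0274 ang -176.5
bar (0.4779418110847473, 0.10597911477088928) (0.013282944448292255, 0.07914138585329056) 15.929779052734375 dir 105.94420898849742 [0.4769706 0.1057463]
flange z 0.16106320147416472 7114
bartop 0.17460850610640363
```

View pics/w4.png

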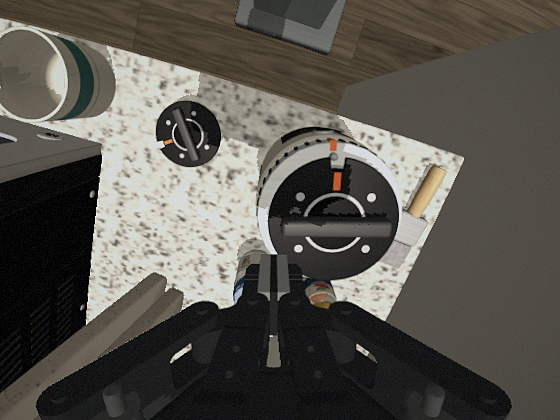

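The pin shows in the notch at (335,158), and the notch is about 1.5° from the index line, so I can press.

Emit:
step_arm([
  [-0.006,0.02,0,0,0,0,0],
  [-0.012,0.042,0,0,0,0,0],
  [-0.012,0.042,-0.02,0,0,0,0],
  [-0.012,0.042,-0.035,0,0,0,0],
  [-0.012,0.042,-0.045,0,0,0,0],
  [-0.012,0.042,-0.052,0,0,0,0],
  [-0.012,0.042,-0.054,0,0,0,0],
  [-0.012,0.042,-0.054,0,0,0,0],
])

```text
clock: 7.02
tcp_pos: [0.4776, 0.1046, 0.3504]
eef_rot: [3.141, -0.001, -2.853]
wrist_force: [-0.1, -0.3, -0.6]
width: -0.0002
gripper_force: 0.0
```

Emit:
step_arm([
  [0,0,-0.001,0,0,0,0],
  [0,0,-0.002,0,0,0,0],
  [0,0,-0.003,0,0,0,0],
  [0,0,-0.004,0,0,0,0],
  [0,0,-0.005,0,0,0,0],
  [0,0,-0.006,0,0,0,0],
  [0,0,-0.007,0,0,0,0],
  [0,0,-0.008,0,0,0,0],
])

```text
clock: 7.68
tcp_pos: [0.4775, 0.1047, 0.3427]
eef_rot: [3.142, 0.0, -2.852]
wrist_force: [0.3, 0.2, -0.5]
width: 0.0002
gripper_force: 0.0
```

Emit:
step_arm([
  [0,0,-0.001,0,0,0,0],
  [0,0,-0.0015,0,0,0,0],
  [0,0,-0.002,0,0,0,0],
  [0,0,-0.0025,0,0,0,0],
  [0,0,-0.003,0,0,0,0],
  [0,0,-0.0035,0,0,0,0],
  [0,0,-0.004,0,0,0,0],
  [0,0,-0.004,0,0,0,0],
])

```text
clock: 8.35
tcp_pos: [0.4775, 0.1047, 0.3386]
eef_rot: [3.142, -0.0, -2.852]
wrist_force: [-0.2, -0.5, 0.3]
width: -0.0002
gripper_force: 0.0
```

Run:
```python
from m import *
s=sense();print(s['tcp_pos'],s['wrist_force'],s['joint_torque']);c=camera('wrist');cv2.imwrite('pics/w5.png',c['img']);measure(c,s)
```

```text
[0.47754643 0.10472476 0.3386094 ] [-0.18887622 -0.49207169  0.27766017] [-1.10651370e-03 -4.53379512e+01 -2.53489584e+01 -1.03635070e-04
 -2.38453882e-02  1.66137704e-05]
[274.7 157.9] 138 0.16 [0.4221 0.0886 0.16  ] r 0.0569 ang -164.8
[274.7 157.9] 138 0.145 [0.4243 0.0893 0.145 ] r 0.0546 ang -164.9
[276.5 205. ] 229 0.16 [0.4451 0.0965 0.16  ] r 0.0327 ang -167.5
[276.5 205. ] 229 0.145 [0.4497 0.098  0.145 ] r 0.0279 ang -168.6
bar (0.4693969786167145, 0.10173920542001724) (0.005680639296770096, 0.026577860116958618) 17.203887939453125 dir 107.29591321493811 [0.4689047 0.1017695]
flange z 0.16448110163781587 1402
bartop 0.17670698266777857
```

View pics/w5.png

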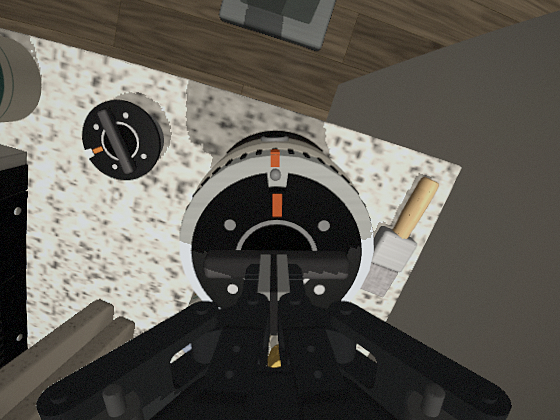

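The pin sits in the notch at (275,174), but there is no press force, so I need the flange height from range.

Run:
```python
from m import *
s=sense();c=camera('wrist')
for nm,uv in dict(line=[277,205],fl_l=[215,240],fl_r=[340,240],fl_f=[250,190],collar=[240,170],collar2=[310,168],bar_l=[230,262],bar_r=[330,262],pin=[275,174]).items():
    u,v=uv;o,d=rays(c,[uv],s);z=np.median(c['range_z'][v-2:v+3,u-2:u+3]);print(nm,(o+d[0]*z).round(4))
```

```text
line [0.4477 0.0976 0.1513]
fl_l [0.4778 0.0698 0.1515]
fl_r [0.4575 0.1382 0.1514]
fl_f [0.4437 0.0812 0.1512]
collar [0.4358 0.073  0.1462]
collar2 [0.4239 0.1093 0.146 ]
bar_l [0.4815 0.0813 0.1648]
bar_r [0.4664 0.1329 0.1644]
pin [0.4312 0.0915 0.1527]
```

Flange top sits 5 mm above the collar at all four points and is level, so the carrier has snapped home. I'll raise the hand clear.

Emit:
step_arm([
  [0,0,0.01,0,0,0,0],
  [0,0,0.03,0,0,0,0],
  [0,0,0.05,0,0,0,0],
  [0,0,0.065,0,0,0,0],
  [0,-0.02,0.065,0,0,0,0],
  [0,-0.04,0.065,0,0,0,0],
  [0,-0.04,0.065,0,0,0,0],
  [0,-0.04,0.065,0,0,0,0],
])

```text
clock: 9.12
tcp_pos: [0.4775, 0.0643, 0.4044]
eef_rot: [-3.142, 0.001, -2.854]
wrist_force: [-0.3, 0.5, -0.6]
width: 0.0002
gripper_force: 0.0
```

Run:
```python
from m import *
s=sense();c=camera('wrist');print(s['tcp_pos']);cv2.imwrite('pics/w6.png',c['img']);measure(c,s,.15)
v,u=np.mgrid[0:420,0:560];rz=c['range_z'].ravel();o,d=rays(c,np.c_[u.ravel(),v.ravel()],s);P=o+d*rz[:,None];r=np.hypot(P[:,0]-.478,P[:,1]-.1055)
f=P[(r>.03)&(r<.046)&(P[:,2]>.14)&(P[:,2]<.158)];k=P[(r>.053)&(r<.057)&(P[:,2]>.138)&(P[:,2]<.152)]
a=np.linalg.lstsq(np.c_[f[:,:2],np.ones(len(f))],f[:,2],rcond=None)[0];print('flange',np.median(f[:,2]),'tilt',a[:2],'collar',np.median(k[:,2]))
```

```text
[0.47753718 0.06426032 0.40436432]
[325.3 158.9] 68 0.15 [0.4235 0.0883 0.15  ] r 0.0556 ang -164.1
[325.3 158.9] 68 0.145 [0.4241 0.0894 0.145 ] r 0.0548 ang -165.0
[326.5 192.5] 117 0.15 [0.4478 0.0978 0.15  ] r 0.0298 ang -169.0
[326.5 192.5] 117 0.145 [0.4488 0.0991 0.145 ] r 0.0285 ang -171.1
bar (0.47812873125076294, 0.10661536455154419) (0.01330329105257988, 0.07910781353712082) 15.801278114318848 dir 105.65563022904952 [0.47730579 0.10574362]
flange z 0.15122834673566027 6104
bartop 0.16475009266865345
flange 0.1512429467729671 tilt [0.00669506 0.00199585] collar 0.14610711934069032
```

```bash
python3 -c "
from rig import job_done;print(job_done())"
```

```text
the job is handed in; nothing more can be done
None
```

The carrier is home, flush and level on the collar. The notch is about 1.3 mm off the pin (estimated from its angle), the hand is clear, the other items were not touched, and the job was handed in at about 9 s.

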